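# Slide the bamboo board out over the shelf edge

### The arm

A 6-joint arm with a two-finger parallel gripper is mounted at the origin on the work surface. World frame = base frame: x ahead of the robot, y to its left, z up, the work surface at z = 0. Lengths are in m, angles in rad, forces in N, time in s.
With the tool pointing down it reaches from about 0.275 to 0.875 m from the base axis. Payload 12.5 kg.
Tool frame: the origin (TCP) lies midway between the tips of the shut fingers; the grasp point (between the pads) lies 19 mm behind it; z points along the fingers, y is the line along which they close (so a half turn about z gives the same grasp; the last joint's range is limited). The gripper opens to 85 mm and grips with 20 to 120 N. Pads are 22 mm wide; open, the fingers measure 114 mm over their backs; the gripper's body (76 mm by 85 mm) begins 54 mm behind the grasp point. The pads swing forward as they close: fully open they stand 13 mm farther back than shut.
Start: joints at [-1.275, 0.351, 1.652, -0, 1.139, -0.085], TCP at [0.204, -0.511, 0.231] pointing down, gripper open.
Joint ranges: [-2.75, 2.75], [-0.79, 2.1], [0.01, 2.65], [-1.57, 4.71], [0.07, 3.14], [-2.87, 2.87]. Speed limits (rad/s): [2.22, 2.22, 2.79, 3.14, 3.14, 3.14].

### API

Orientations are given as a unit quaternion [x, y, z, w].
In Python, from cell import r gives the robot as it stands. Calls block until the motion is done:
- r.move_to(position, orientation): joint-space move of the TCP to a pose.
- r.move_linear(position, rot=None, vel=0.15): straight line of the TCP; rot=None keeps the orientation; vel is the mean speed in m/s.
- r.set_joints(angles): joint-space move.
- r.set_gripper(opening, squeeze=None): opening from 0.0 (shut) to 1.0 (fully open); squeeze is the grip in N (None keeps the last); returns when the fingers have stopped.
- r.sleep(seconds).
- r.inverse_kinematics(position, orientation): joint angles nearest the present ones, or None.
- r.get_obs(): the state.
- r.get_image(name): name is "scene" or "top" or "wrist"; returns a dict with "pixels" (420x560x3 uint8, red, green, blue), "fx", "fy", "cx", "cy" (pixels), "camera_from_world" (4x4, takes a point from world to camera coordinates); the wrist camera has in their place "mount" (4x4, takes a point from camera to tool coordinates, whose origin is the TCP and whose axes are the flange's). Camera axes: x right, y down, z forward; pixel columns grow to the right and rows downward; lengths in m; the calibration is good to about 2 mm. A picture is of the moment at which its call begins: read the wrist's pose just before it. There is no depth.
A pose or a line that the arm cannot do raises r.PlanningError and nothing moves.
- r.hand_in(): hands the job in; it is judged then, once.
The state is a dict: "t": time; "q": joint angles; "qvel": joint speeds; "effort": joint torques, N m; "tool_pos": TCP position; "ee_rot": TCP orientation; "contact_force": force on the tool from outside, world axes, zero at the start; "torque": the same for the moment, N m; "opening": opening from 0.0 (shut) to 1.0 (fully open); "finger_force": force on a finger pad.
Only numpy, scipy, OpenCV 4.12 (cv2) and the standard library are available. Lean on these libraries where they do the work, as an engineer would, in place of code of your own. Each camera call takes 0.05 s, during which the arm holds its last target. There are 200 camera calls.

### The job

Someone on the far side of the worktop wants to pick up the thin bamboo board, but it lies flat on the white shelf riser and cannot be got hold of. Push it along the shelf, without lifting or tipping it, until 40 mm of it sticks out past the riser's blue-trimmed edge (the one away from the robot), square to that edge, and leave it lying there. Leave the dark slate board and everything else where it stands.

Things in the scene. Friction and masses are not known exactly. Their poses are not given: they have to be found in the camera images.
- board: thin bamboo board, pale with two dark stripes along x on top, 120 (x) by 160 (y) by 8 (z) mm, about 0.15 kg, loose, flat on the riser, wider than the gripper opens. Origin at the centre of its underside. Starts wholly on the riser, 160 mm sides within 0.3 rad of the riser's long edges, +x side towards the blue trim. Slides under a light push (about 1 N) and stops when the push stops.
- slate: plain dark grey slate board of the same size, 120 by 160 by 8 mm, lying beside the bamboo board on the riser, on either side of it, at least 20 mm away; origin at the centre of its underside; to be left alone
- riser: white shelf riser that stands fixed on the worktop and cannot shift: flat top 260 (x) by 520 (y) mm, 90 mm above the worktop, no rim, two side panels under it. Origin on the worktop under its centre; +x points away from the robot, to the blue-trimmed edge. It may stand turned by up to 0.15 rad.
- riser_edge (a point): middle of the riser's blue-trimmed far long edge, at the height of its top surface, 130 mm along the riser's +x from its centre; axes as the riser's: x straight out past the edge, y along the edge, z up
- spice: small spice jar with a red lid, 36 mm across, 55 mm high, on the riser's top near its left end; origin at the centre of its underside
- eggcup: blue egg cup, 42 mm across, 50 mm high, on the riser's top near its right end; origin at the centre of its underside
- mug: white mug, 82 mm across, 95 mm high, on the worktop to the left of the riser; origin at the centre of its underside
- honey: amber honey jar with a yellow lid, 64 mm across, 65 mm high, on the worktop to the left of the riser; origin at the centre of its underside
- mill: dark wooden pepper mill, 56 mm across, 168 mm high, on the worktop to the right of the riser; origin at the centre of its underside

How it is judged:
At the end, for the whole second after the job is handed in: The bamboo board lies flat and at rest on the riser with 40 mm (give or take 10 mm) of it past the blue-trimmed edge, square to that edge within 0.12 rad (7 degrees), and the six other loose things are within 20 mm of where they stood (x of board in the frame of riser_edge between -0.03 and -0.01 m and angle between the y axis of board and the y axis of riser_edge, either way round below 0.12 rad and angle between board's own z axis and vertical below 0.05 rad and z of board in the frame of riser_edge between -0.004 and 0.004 m and linear speed of board below 0.01 m/s and distance of each of slate, spice, eggcup, mug, honey, mill from where it was at the start of the episode below 0.02 m); the robot touches nothing.
It fails at once if the bamboo board is lifted, carried, or falls (its centre leaves the height of the riser's top by more than 12 mm) (z of board in the frame of riser_edge above 0.012 m or z of board in the frame of riser_edge below -0.012 m).
It fails at once if the bamboo board is tipped by more than 0.15 rad (9 degrees) (angle between board's own z axis and vertical above 0.15 rad).
It fails at once if the slate board is moved more than 20 mm or tipped by more than 0.3 rad (distance of slate from where it was at the start of the episode above 0.02 m or angle between slate's own z axis and vertical above 0.3 rad).
It fails at once if the spice jar or the egg cup is moved more than 20 mm or tipped by more than 0.3 rad (distance of any of spice, eggcup from where it was at the start of the episode above 0.02 m or angle between any of spice, eggcup's own z axis and vertical above 0.3 rad).
It fails at once if the mug, the honey jar or the pepper mill is moved more than 20 mm or tipped by more than 0.3 rad (distance of any of mug, honey, mill from where it was at the start of the episode above 0.02 m or angle between any of mug, honey, mill's own z axis and vertical above 0.3 rad).
It also fails if it takes over 38 s, if anything falls off the work surface, if the arm or the gripper's body presses on something with over 40 N, if the wrist force passes 120 N, or if a joint passes its speed limit or range.

## Working session

There is one attempt and no reset: what is moved stays moved. The work goes in short steps, each a Python script; the robot and the scene stay as the last script left them, time stands still between calls to the robot, and variables do not carry over. Pictures are saved under pics/ and viewed, at most 10 in all, crops included, and the job is handed in when it is done.

```bash
mkdir -p pics
python3 - <<'E'
from cell import r
import cv2,numpy as np
o=r.get_obs();print(o['t'],o['tool_pos'],o['ee_rot'],o['opening'])
for n in('top','scene'):
    im=r.get_image(n);cv2.imwrite(f'pics/{n}0.png',im['pixels'][:,:,::-1]);print(n,im['fx'],im['fy'],im['cx'],im['cy'],np.round(im['camera_from_world'],4).tolist())
    np.savez(f'pics/{n}0.npz',**im)
E
```

```text
0.0 [ 0.20434505 -0.51027671  0.23075069] [ 9.81928883e-01  1.89249374e-01 -5.79562999e-05 -5.82603199e-04] 1.0012601885381844
top 396.560542810699 396.560542810699 276.6904890401243 218.94812271241304 [[0.025, -0.9995, 0.0182, -0.0313], [-0.9934, -0.0269, -0.1113, 0.6442], [0.1118, -0.0153, -0.9936, 1.0072], [0.0, 0.0, 0.0, 1.0]]
scene 405.8204122751326 405.8204122751326 276.7248350501477 203.02061496978936 [[0.0119, 0.9999, 0.0125, -0.0061], [0.6976, 0.0007, -0.7165, -0.3661], [-0.7164, 0.0172, -0.6975, 1.5183], [0.0, 0.0, 0.0, 1.0]]
```

View pics/top0.png

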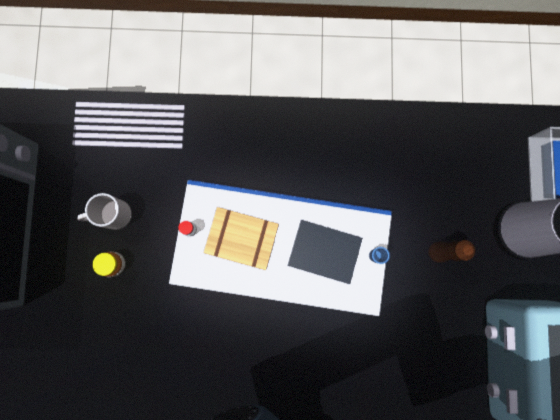

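View pics/scene0.png

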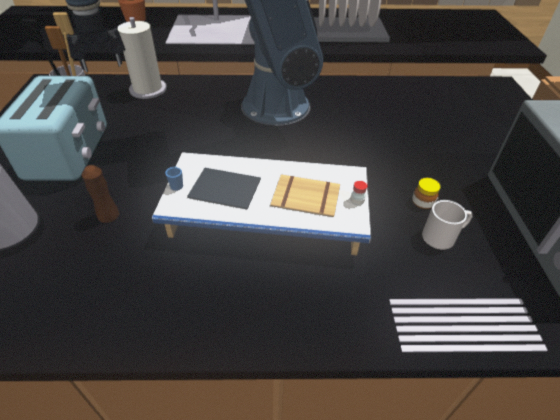

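The top view shows the riser with corners at about (188,182), (391,213), (379,315) and (170,284). The bamboo board is at about (241,238) with the slate to its right at (325,251), and the red spice jar is close to its left at (187,228). The scene view shows the same things from the far side.

```bash
cat > v.py <<'E'
import cv2,numpy as np
def load(n): return dict(np.load(f'pics/{n}.npz'))
def ray(im,uv):
    T=im['camera_from_world'];R=T[:3,:3];c=-R.T@T[:3,3]
    uv=np.atleast_2d(uv).astype(float)
    d=np.c_[(uv[:,0]-im['cx'])/im['fx'],(uv[:,1]-im['cy'])/im['fy'],np.ones(len(uv))]@R
    return c,d
def plane(im,uv,z):
    c,d=ray(im,uv);return (c+d*((z-c[2])/d[:,2])[:,None])[:,:2]
def tri(a,ua,b,ub):
    (c1,d1),(c2,d2)=ray(a,ua),ray(b,ub);out=[]
    for p,q in zip(d1,d2):
        s=np.linalg.lstsq(np.c_[p,-q],c2-c1,rcond=None)[0];x=c1+s[0]*p;y=c2+s[1]*q
        out.append(np.r_[(x+y)/2,np.linalg.norm(x-y)])
    return np.array(out)
def big(m,close=9):
    m=cv2.morphologyEx(m.astype(np.uint8)*255,cv2.MORPH_CLOSE,np.ones((close,close)))
    cs=cv2.findContours(m,cv2.RETR_EXTERNAL,cv2.CHAIN_APPROX_NONE)[0]
    return max(cs,key=cv2.contourArea)[:,0]
def masks(im,roi=(150,150,260,200)):
    p=im['pixels'];h=cv2.cvtColor(p,cv2.COLOR_RGB2HSV).astype(int);H,S,V=h[...,0],h[...,1],h[...,2]
    R=np.zeros(H.shape,bool);x,y,w,hh=roi;R[y:y+hh,x:x+w]=1
    return dict(board=R&(H>5)&(H<28)&(S>70)&(V>50),white=R&(S<60)&(V>150),
      blue=R&(H>100)&(H<130)&(S>120)&(V>60),dark=R&(V<80))
def rect(pts): # centre, sides, angle of the short side's axis near +x
    (c,(w,h),a)=cv2.minAreaRect(pts.astype(np.float32)*1000)
    a=np.radians(a); 
    if w>h: a+=np.pi/2;w,h=h,w
    a=(a+np.pi/2)%np.pi-np.pi/2
    return np.array(c)/1000,(w,h),a
E
python3 - <<'E'
from v import *
t,s=load('top0'),load('scene0')
R={'t':(t,(160,170,240,160)),'s':(s,(150,148,230,95))}
cor={}
for k,(im,roi) in R.items():
    m=masks(im,roi)
    b=big(m['board']);P=plane(im,b,.098);print(k,'board',rect(P))
    box=cv2.approxPolyDP(cv2.convexHull(b[:,None]),8,True)[:,0];print(box.tolist())
    w=big(m['white'],25);print('white',rect(plane(im,w,.09)));q=cv2.approxPolyDP(cv2.convexHull(w[:,None]),10,True)[:,0];print(q.tolist(),plane(im,q,.09).round(4).tolist())
    bl=big(m['blue'],5);print('blue',rect(plane(im,bl,.09)),bl.min(0),bl.max(0))
    cor[k]=(box,q)
o=np.zeros((0,3),np.uint8)
E
```

```text
t board (array([0.58895514, 0.07305722]), (117.12688446044922, 157.25205993652344), np.float64(-0.2454576987182051))
[[217, 208], [277, 224], [265, 269], [204, 252]]
white (array([ 0.56461859, -0.02702597]), (250.469482421875, 519.9927978515625), np.float64(-0.126473786483972))
[[187, 184], [389, 215], [378, 315], [169, 283]] [[0.7209, 0.2136], [0.6564, -0.2953], [0.4097, -0.2667], [0.4745, 0.245]]
blue (array([ 0.69576361, -0.04369028]), (12.002495765686035, 518.5560913085938), np.float64(-0.12645967173019468)) [187 180] [391 214]
s board (array([0.59278278, 0.0711657 ]), (119.83855438232422, 156.83885192871094), np.float64(-0.24244712826392512))
[[281, 175], [339, 184], [333, 215], [272, 205]]
white (array([ 0.57085394, -0.02941428]), (262.90673828125, 521.4982299804688), np.float64(-0.12547350317853834))
[[153, 214], [183, 152], [366, 168], [369, 234]] [[0.6556, -0.3018], [0.4088, -0.2674], [0.4789, 0.245], [0.7203, 0.2109]]
blue (array([ 0.6943255 , -0.04529102]), (14.871421813964844, 514.202880859375), np.float64(-0.1046867319221425)) [153 216] [369 236]
```

```bash
cat >> v.py <<'E'
A=-0.126;EX=np.array([np.cos(A),np.sin(A)]);EY=np.array([-np.sin(A),np.cos(A)]);E0=np.array([0.700,-0.0443])
def ef(p): return np.c_[(np.atleast_2d(p)-E0)@EX,(np.atleast_2d(p)-E0)@EY]
E
python3 - <<'E'
from v import *
t,s=load('top0'),load('scene0')
print('board',tri(t,[[217,208],[277,224],[265,269],[204,252]],s,[[333,215],[272,205],[281,175],[339,184]]).round(4))
print('riser near',tri(t,[[169,283],[378,315]],s,[[366,168],[183,152]]).round(4))
m=masks(t,(160,170,240,160))
b=big(m['board']);w=big(m['white'],25);bl=big(m['blue'],5)
for n,c,z in(('board',b,.098),('white',w,.09),('blue',bl,.09)):
    e=ef(plane(t,c,z));print(n,e.min(0).round(4),e.max(0).round(4))
p=t['pixels'];h=cv2.cvtColor(p,cv2.COLOR_RGB2HSV).astype(int)
red=((h[...,0]<6)|(h[...,0]>174))&(h[...,1]>150)&(h[...,2]>100);red[:,:170]=0;red[:,210:]=0;red[:200]=0;red[260:]=0
c=big(red,3);e=ef(plane(t,c,.145));print('spice',e.min(0),e.max(0),e.mean(0))
d=masks(t,(285,215,80,72))['dark'];e=ef(plane(t,big(d,3),.098));print('slate',e.min(0),e.max(0))
E
```

```text
board [[ 6.617e-01  1.344e-01  9.300e-02  2.300e-03]
 [ 6.260e-01 -1.440e-02  9.160e-02  5.000e-04]
 [ 5.142e-01  1.110e-02  9.420e-02  1.700e-03]
 [ 5.518e-01  1.617e-01  9.570e-02  1.500e-03]]
riser near [[ 0.4743  0.2462  0.0862  0.0005]
 [ 0.4098 -0.2668  0.0906  0.0006]]
board [-0.1917  0.019 ] [-0.0592  0.1861]
white [-0.2617 -0.2599] [-0.0112  0.2602]
blue [-0.0104 -0.2592] [0.0017 0.2594]
spice [-0.13689253  0.21506681] [-0.10806829  0.24855062] [-0.12258415  0.23117738]Traceback (most recent call last):
  File "<stdin>", line 12, in <module>
  File "v.py", line 19, in big
    return max(cs,key=cv2.contourArea)[:,0]
           ~~~^^^^^^^^^^^^^^^^^^^^^^^^
ValueError: max() iterable argument is empty
```

Heights and sizes agree: riser top about 0.09 and 263 x 520 mm, board top about 0.095. The board has 27 mm clearance to the spice jar, so I'll go behind it, touch the shelf, rise 3 mm and push.

```bash
cat >> v.py <<'E'
from scipy.spatial.transform import Rotation
ROT=Rotation.from_matrix(np.c_[np.r_[EX,0],np.r_[-EY,0],[0,0,-1]]).as_quat()
def W(x,y,z): return [*(E0+x*EX+y*EY),z]
def snap(r,n):
    im=r.get_image(n[:-1]);np.savez(f'pics/{n}.npz',**im);cv2.imwrite(f'pics/{n}.png',im['pixels'][:,:,::-1]);return im
E
python3 - <<'E'
from cell import r
from v import *
Y=.1026
r.move_to(W(-.237,Y,.20),ROT)
r.move_linear(W(-.237,Y,.095),vel=.1)
r.sleep(.2);f0=np.array(r.get_obs()['contact_force']);z=.095
while z>.068:
    z-=.0015;r.move_linear(W(-.237,Y,z),vel=.03)
    o=r.get_obs();f=np.array(o['contact_force'])-f0
    if f[2]>2.5: break
print('touch',z,o['tool_pos'],f,o['t'])
snap(r,'scene1')
E
```

```text
touch 0.07549999999999998 [0.47783691 0.08730108 0.0767653 ] [-7.92803724  0.83200489 21.03931513] 7.0917
```

Run:
```python
from cell import r
from v import *
Y=.1026
r.move_linear(W(-.237,Y,.0797),vel=.03);r.sleep(.2)
f0=np.array(r.get_obs()['contact_force'])
for x in(-.205,-.18,-.15,-.11):
    r.move_linear(W(x,Y,.0797),vel=.05);o=r.get_obs();print(x,ef(o['tool_pos'][:2]).round(4),o['tool_pos'][2].round(4),(np.array(o['contact_force'])-f0).round(2))
r.sleep(.2);snap(r,'scene2');im=snap(r,'top2');print(o['t'])
im=load('scene2');m=masks(im,(230,155,160,110));P=plane(im,big(m['board']),.098);c,wh,a=rect(P);print(ef(c),wh,a-A)
cv2.imwrite('pics/c2.png',np.hstack([load('scene2')['pixels'][120:300,120:420],load('top2')['pixels'][140:320,150:420]])[:,:,::-1])
```

```text
-0.205 [[-0.2052  0.1026]] 0.0796 [-0.33 -1.3   0.38]
-0.18 [[-0.1801  0.1026]] 0.0796 [-0.57 -1.48  0.91]
-0.15 [[-0.1501  0.1026]] 0.0796 [-0.35 -0.04  0.1 ]
-0.11 [[-0.1102  0.1026]] 0.0797 [-0.32 -0.    0.74]
10.775
[[-0.00471524  0.10804467]] (159.42918395996094, 178.51902770996094) 1.5725221782132754
```

View pics/c2.png

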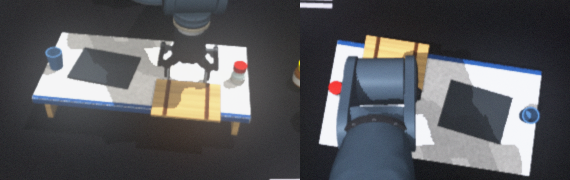

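The board now lies square with its far edge over the blue trim. The board is at scene crop (152-220, 80-120), and the legs' wood colour spoiled the mask. I'll measure again with tighter regions.

Run:
```python
from v import *
for n,roi in(('scene2',(262,185,84,64)),('top2',(195,165,100,75))):
    im=load(n);b=big(masks(im,roi)['board'],5);e=ef(plane(im,b,.098));c,wh,a=rect(plane(im,b,.098))
    # far edge line
    y=e[:,1];k=(y>y.min()+.02)&(y<y.max()-.02)
    far=np.array([e[k&(abs(y-v)<.01)][:,0].max() for v in np.linspace(y.min()+.03,y.max()-.03,6)])
    print(n,e.min(0),e.max(0),'far',far.round(4),ef(c),wh,a-A)
```

```text
scene2 [-0.09404411  0.02837909] [0.03049936 0.18780532] far [0.0294 0.0295 0.0305 0.0295 0.0292 0.0291] [[-0.03174857  0.10799801]] (124.45236206054688, 159.42918395996094) 0.0017258514183785545
top2 [-0.0927097   0.02796287] [0.02422579 0.19160902] far [0.0242 0.0242 0.024  0.0242 0.024  0.0239] [[-0.032434    0.11076648]] (116.66190338134766, 163.531005859375) -0.02550763388877131
```

Both views put the overhang at about 25 mm and square, so I'll push 15 mm more, back off and check.

Run:
```python
from cell import r
from v import *
Y=.1026
r.move_linear(W(-.0952,Y,.0797),vel=.03);r.sleep(.2)
r.move_linear(W(-.13,Y,.0797),vel=.08)
r.move_linear(W(-.13,Y,.22),vel=.15)
r.move_to([.30,-.25,.30],ROT);r.sleep(.3)
for n,roi in(('scene3',(255,175,95,78)),('top3',(195,155,110,110))):
    im=snap(r,n);m=masks(im,roi);b=big(m['board'],7);e=ef(plane(im,b,.098));c,wh,a=rect(plane(im,b,.098))
    bl=masks(im,(150,150,260,100))['blue'];q=np.argwhere(bl)[:,::-1];g=ef(plane(im,q,.09));g=g[abs(g[:,0])<.02]
    print(n,e.min(0),e.max(0),ef(c),wh,a-A,'blue',np.percentile(g[:,0],[2,98]))
print(r.get_obs()['t'])
cv2.imwrite('pics/c3.png',np.hstack([load('scene3')['pixels'][120:300,120:420],load('top3')['pixels'][140:320,150:420]])[:,:,::-1])
```

```text
scene3 [-0.07924498  0.02837909] [0.04422743 0.18785318] [[-0.01753383  0.10798296]] (123.37444305419922, 159.43067932128906) 0.0027064273317464194 blue [-0.00738815 -0.00302248]
top3 [-0.0825017   0.02796287] [0.03951317 0.19170607] [[-0.02152476  0.10972075]] (122.02056121826172, 163.70040893554688) 0.0032278742731831622 blue [-0.00979234  0.00085992]
15.5917
```

View pics/c3.png

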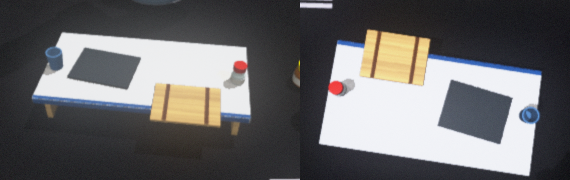

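The board lies flat and square, over the trim at crop (152-220, 84-124) in the scene view. The overhang is about 39-40 mm (centre x about -0.020), the slate and jars have not moved, and the arm is clear.

```bash
python3 -c "
from cell import r
print(r.hand_in())"
```

```text
the job is handed in; nothing more can be done
None
```

I pushed the bamboo board out until about 40 mm of it sticks past the blue-trimmed edge, square to it (about 0.003 rad off) and lying flat, and I handed the job in; the other objects looked unmoved in the last pictures, and the hand-in gave no verdict.

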